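# Inspect a filled cap through the loupe at focal height

### The job

Seat the cap carrier on the two pegs of the inspection base, fully down and flat (either way round), and let go of it. Then pick up the loupe and hold it level and still, with its lens centred over the cap and at the height that the tip of the gauge's pointer marks, touching nothing but your gripper; finish while still holding it there, do not put it down. Do not shift the pointer, and leave the cup, the bottle and the loose collar where they stand.

Things in the scene. Friction and masses are not known exactly. Their poses are not given: they have to be found in the camera images.
- base: Fixed aluminium inspection base; origin on the table under its pedestal's middle, z up. Foot plate 10 mm thick, x -65 to +145 mm, y +-45 mm. Pedestal 104 (x) by 30 (y) mm, flat top 40 mm above the table. Two upright steel pegs on that top at x = +38 and -38 mm, y = 0. Steel gauge post, 12 mm thick, 200 mm high, at x = +120 mm, y = 0. Turned by up to 0.35 rad.
- seat (a point): Middle of the pedestal's top, between the pegs, 40 mm above the table; axes as the base. The carrier's origin comes here when seated. The pegs are 8 mm in diameter and 13 mm high: straight for 6 mm, then tapering to a 3 mm tip.
- pointer_tip (a point): Tip, at mid-thickness, of a 6 mm thick black pointer on a collar (26 mm wide, 20 mm high) on the gauge post. It points from the post to the pedestal (base's -x), the tip 40 mm from the post's axis and 80 mm from over the pedestal's middle. Its height, 115 to 165 mm above the table, is the focal height, new in each run. A push of 6 N shifts it up or down.
- carrier: Loose flat black plastic plate, 110 (x) by 48 (y) by 16 mm thick, 0.13 to 0.21 kg, lying on the table. Origin in the middle of its underside, z up. Two chamfered 10 mm through holes at x = +38 and -38 mm, y = 0. A white cap, 24 mm across, stands on the middle of its top. Can be gripped from above across its 48 mm width. Same either way round.
- cap (a point): Centre of the upper rim of the white cap on the carrier, 22 mm above the carrier's underside, on its z axis.
- loupe: Loose reading lens lying flat on the table, 190 mm long, 0.11 to 0.18 kg. Origin on the handle's underside beneath the centre of mass (where to grip); z up, x along the handle to the lens. Handle: flat-sided black bar 18 mm wide (y), 20 mm high, x -85 to +45 mm. Steel rim 60 mm across, 4 to 16 mm above the underside, centred at x = +75 mm.
- lens (a point): Centre of the lens: x = +75 mm in the loupe's frame, 10 mm above its underside. This point goes to the pointer tip's height, over the cap.
- cup: Bystander: open black plastic cup, 84 mm across, 85 mm high; origin under its centre. Leave it alone.
- bottle: Bystander: clear bottle with white cap, 56 mm across, 130 mm high; origin under its centre. Leave it alone.
- collar: Bystander: plain aluminium collar (ring), 44 mm across, 18 mm high, near the robot; origin under its centre. Leave it alone.
There are look-alikes about, which are no part of the job. Several things look just like the loupe: the one meant starts farthest to the robot's left. There is more than one size of the base; the job needs the larger.

How it is judged:
On the way:
1. the carrier is seated on both pegs, flat and fully down, and let go (horizontal distance between carrier and seat below 0.003 m and z of carrier in the frame of seat between -0.003 and 0.0025 m and angle between the x axis of carrier and the x axis of base, either way round below 0.06 rad and angle between carrier's own z axis and vertical below 0.05 rad and contact force between the fingers and carrier below 0.1 N), for 0.2 s.
At the end, for the whole second after the job is handed in: Carrier seated (centre within 3 mm, under 2.5 mm high, 0.06 rad in line, flat within 0.05 rad), not touched by fingers. Loupe still, held by the fingers only, level within 0.1 rad, lens centre within 9 mm sideways of the cap's and 6 mm of the pointer tip's height, as the program ends (all of step 1 and horizontal distance between lens and cap below 0.009 m and z of lens in the frame of pointer_tip between -0.006 and 0.006 m and angle between loupe's own z axis and vertical below 0.1 rad and contact force between the fingers and loupe above 1 N and contact force between loupe and base below 0.1 N and contact force between loupe and carrier below 0.1 N and contact force between loupe and cup below 0.1 N and contact force between loupe and bottle below 0.1 N and contact force between loupe and collar below 0.1 N and linear speed of loupe below 0.02 m/s and angular speed of loupe below 0.15 rad/s); the arm keeps its last pose, push and grip.
It fails at once if the focus pointer is shifted by more than 4 mm (distance of pointer_tip from where it was at the start of the episode above 0.004 m).
It fails at once if the cup is moved by more than 15 mm (distance of cup from where it was at the start of the episode above 0.015 m).
It fails at once if the bottle is moved by more than 15 mm (distance of bottle from where it was at the start of the episode above 0.015 m).
It fails at once if the collar is moved by more than 15 mm (distance of collar from where it was at the start of the episode above 0.015 m).
It also fails if it takes over 61 s, if anything falls off the work surface, if the arm or the gripper's body presses on something with over 40 N, if the wrist force passes 120 N, or if a joint passes its speed limit or range.

### The arm

A 6-joint arm with a two-finger parallel gripper is mounted at the origin on the work surface. World frame = base frame: x ahead of the robot, y to its left, z up, the work surface at z = 0. Lengths are in m, angles in rad, forces in N, time in s.
With the tool pointing down it reaches from about 0.35 to 0.875 m from the base axis. Payload 4.2 kg.
Tool frame: the origin (TCP) lies between the finger pads; the fingertips stand 25 mm ahead of it and the grasp point (between the pads) lies 6 mm ahead of it; z points along the fingers, y is the line along which they close (so a half turn about z gives the same grasp; the last joint's range is limited). The gripper opens to 85 mm and grips with 20 to 120 N. Pads are 22 mm wide; open, the fingers measure 114 mm over their backs; the gripper's body (76 mm by 85 mm) begins 54 mm behind the grasp point. The pads swing forward as they close: fully open they stand 13 mm farther back than shut.
Start: joints at [-1.045, 0.385, 0.008, 0, -1.194, -0.259], TCP at [0.165, -0.603, 0.256] pointing down, gripper open.
Joint ranges: [-3.14, 3.14], [-1.21, 2.06], [-1.07, 1.41], [-3.16, 2.05], [-2.99, -0.16], [-3.1, 3.1]. Speed limits (rad/s): [2.79, 2.79, 3.14, 3.14, 3.14, 3.14].

### API

Orientations are given as a unit quaternion [x, y, z, w].
In Python, from cell import env, capture, camera_model gives the robot as it stands. The module is installed in compiled form; this text tells all that it offers.
- The arm moves only by the shell command python3 -m creep 'ROWS' [OPENING]. ROWS is JSON, a list of rows, each a list of 4 numbers: the shift along the world's x, y, z in mm, then the turn about the world's z in degrees. A call has 1 to 12 rows; each row is the pose to reach, as a shift and turn from the pose commanded when the call began; what a row does not reach only later rows make up. A row lasts 1/8 s, in which the tool goes at most 62.5 mm and 10.7 degrees, less where a joint would pass 70% of its speed; a pose out of reach is approached as far as the arm can. A call with a gripper value outside its range is refused whole. OPENING is the closure, from 0 (fully open) to 1 (shut), set as the call begins (- or left out, the last holds). The fingers move at their own pace and stop on an object; the grip force is fixed at half the most. Time passes only in rows, so rows that repeat a pose let the fingers close. It gives the time, the measured TCP pose, the force, the opening and the grip force at its end, in the units of the state.
- env.read_state(): the state, without advancing time (a new reading comes with each control period).
- capture(name): name is "scene" or "top"; returns (picture, depth): 384x512x3 uint8, blue, green, red; 384x512 float32, m along the optical axis (not along the pixel's ray), 0 where there is no reading.
- camera_model(name): a dict with "K" (3x3 intrinsics, pixels), "T" (4x4, takes a point from camera to world coordinates). Camera axes: x right, y down, z forward; pixel columns grow to the right and rows downward; lengths in m; the calibration is good to about 2 mm. A picture is of the moment at which its call begins. camera_model takes no time and is no camera call.
- env.finish_job(): hands the job in; it is judged then, once.
The state is a dict: "t": time; "joints": joint angles; "joint_velocities": joint speeds; "joint_efforts": joint torques, N m; "tcp_pos": TCP position; "tcp_rot": TCP orientation; "force": force on the tool from outside, world axes, zero at the start; "moment": the same for the moment, N m; "width": finger opening in m; "grasp_force": force on a finger pad.
Only numpy, scipy, OpenCV 4.12 (cv2) and the standard library are available. Lean on these libraries where they do the work, as an engineer would, in place of code of your own. Each camera call takes 0.05 s, during which the arm holds its last target. There are 200 camera calls.

## Working session

There is one attempt and no reset: what is moved stays moved. The work goes in short steps, Python scripts to look and compute and a shell command to move; the robot and the scene stay as the last step left them, time stands still between calls to the robot, and variables do not carry over. Pictures are saved under pics/ and viewed, at most 10 in all, crops included, and the job is handed in when it is done.

```bash
mkdir -p pics
cat > h.py <<'E'
import numpy as np, cv2
from cell import env, capture, camera_model
def grab(n,tag):
    im,d=capture(n); cv2.imwrite(f'pics/{tag}.png',im); np.savez(f'pics/{tag}.npz',im=im,d=d); return im,d
def pts(n,d):
    m=camera_model(n);K=m['K'];T=m['T'];v,u=np.mgrid[:d.shape[0],:d.shape[1]]
    P=np.stack([(u-K[0,2])/K[0,0]*d,(v-K[1,2])/K[1,1]*d,d],-1); P=P@T[:3,:3].T+T[:3,3]; P[d==0]=np.nan; return P
def ray(n,uv,z):
    m=camera_model(n);K=np.array(m['K']);T=np.array(m['T']);r=T[:3,:3]@np.linalg.inv(K)@[uv[0],uv[1],1]; o=T[:3,3]; return o+r*(z-o[2])/r[2]
def load(tag):
    f=np.load(f'pics/{tag}.npz'); return f['im'],f['d']
E
python3 - <<'E'
from h import *
for n in('top','scene'):
    im,d=grab(n,n+'0'); m=camera_model(n); print(n,np.round(m['K'],1).tolist(),np.round(m['T'],3).tolist())
print(env.read_state())
E
```

```text
top [[493.1, 0.0, 247.4], [0.0, 493.1, 193.3], [0.0, 0.0, 1.0]] [[0.005, -0.982, 0.187, 0.309], [-1.0, -0.0, 0.025, -0.048], [-0.025, -0.187, -0.982, 1.319], [0.0, 0.0, 0.0, 1.0]]
scene [[470.5, 0.0, 254.0], [0.0, 470.5, 187.1], [0.0, 0.0, 1.0]] [[0.166, 0.699, -0.695, 1.381], [0.986, -0.129, 0.106, -0.173], [-0.015, -0.703, -0.711, 0.98], [0.0, 0.0, 0.0, 1.0]]
{'t': 0.1, 'joints': array([-1.04539721e+00,  3.85511133e-01,  6.76153137e-03, -4.09829910e-04,
       -1.19398575e+00, -2.58608829e-01]), 'joint_velocities': array([ 2.56777929e-04, -3.09824388e-03,  3.82210939e-03,  8.11371877e-05,
        1.40930330e-03,  6.42796903e-04]), 'joint_efforts': array([-6.08446226e-04, -3.93319881e+01,  1.88929367e+01,  4.19798300e+00,
       -2.61619258e-03,  9.91402885e-06]), 'tcp_pos': array([ 0.16467102, -0.60243619,  0.25531527]), 'tcp_rot': array([-1.32924906e-01,  9.91125619e-01,  9.68734247e-04, -1.94375068e-04]), 'force': array([0.07013677, 0.73075102, 0.58854305]), 'moment': array([0.00346448, 0.01868407, 0.01332903]), 'grasp_force': 0.0, 'width': 0.08514971179640941}
```

View pics/top0.png

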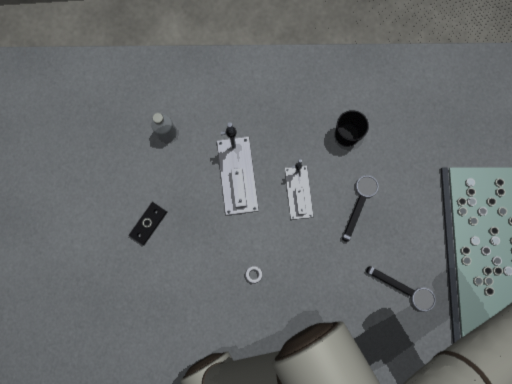

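View pics/scene0.png

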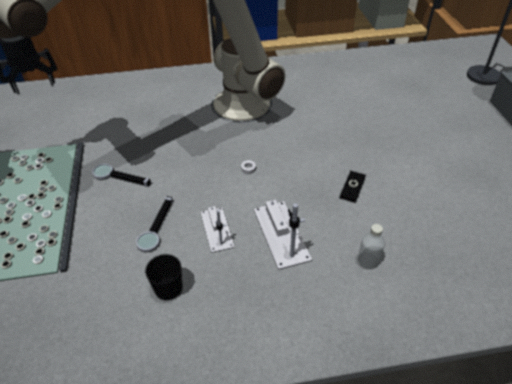

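Top view: the carrier is at (148,223), with its white cap in the middle. The bases are at (238,175) (larger) and (299,193) (smaller). The loupes are at (357,210) and (395,285). Up in the picture is +x and left is +y, so the loupe farthest to the robot's left is the one at (357,210), and the larger base is the one at (238,175). I'll confirm both in one enlarged crop and measure.

Run:
```python
from h import *
im,d=load('top0'); cv2.imwrite('pics/c1.png',cv2.resize(im[95:255,120:390],None,fx=2.9,fy=2.9,interpolation=cv2.INTER_CUBIC))
P=pts('top',d); z=P[...,2]
print('table z', np.nanpercentile(z[230:300,250:340],[5,50,95]))
box={'carrier':(195,255,120,175),'base':(125,220,210,264),'small':(155,225,280,318),'loupeL':(165,250,335,385),'loupeR':(260,315,360,440),'bottle':(105,150,145,180),'cup':(105,150,330,372),'collar':(262,287,240,268)}
for k,(a,b,c,e) in box.items():
    q=P[a:b,c:e]; m=q[...,2]>0.006; 
    s=q[m]; r=cv2.minAreaRect((s[:,:2]*1000).astype(np.float32))
    print(k,m.sum(),'z pct',np.round(np.nanpercentile(s[:,2],[5,50,95,100]),3),'rect',np.round(np.r_[r[0],r[1],r[2]],1))
for k,lo,hi in(('base',.034,.046),):
    a,b,c,e=box[k];q=P[a:b,c:e].reshape(-1,3);s=q[(q[:,2]>lo)&(q[:,2]<hi)];r=cv2.minAreaRect((s[:,:2]*1000).astype(np.float32));print('ped',len(s),np.round(np.r_[r[0],r[1],r[2]],1))
    s=q[(q[:,2]>.07)];print(np.round(s*1000,0)[:60].tolist())
```

```text
table z [-4.27703134e-03 -1.67654086e-05  4.90883634e-03]
carrier 781 z pct [0.008 0.016 0.021 0.027] rect [473.9 254.5 156.1 144.    1.8]
base 2453 z pct [0.007 0.011 0.142 0.202] rect [620.4  16.9 146.9 258.1  89.9]
small 856 z pct [0.006 0.01  0.084 0.14 ] rect [ 571.3 -154.    86.7  191.    83.6]
loupeL 785 z pct [0.007 0.015 0.023 0.028] rect [ 523.5 -315.3  124.2  225.2   87.3]
loupeR 875 z pct [0.007 0.016 0.023 0.027] rect [ 309.5 -406.5  193.8  138.4   88.7]
bottle 544 z pct [0.011 0.085 0.13  0.136] rect [7.505e+02 2.250e+02 1.228e+02 9.230e+01 1.000e-01]
cup 779 z pct [0.007 0.052 0.086 0.093] rect [ 746.6 -293.8   88.8  128.7   87. ]
collar 146 z pct [0.013 0.018 0.022 0.025] rect [ 3.427e+02 -3.150e+01  4.120e+01  3.920e+01  2.000e-01]
ped 422 [602.2  13.2 170.2  29.8   7.3]
[[688.0, 30.0, 196.0], [686.0, 28.0, 202.0], [687.0, 25.0, 201.0], [688.0, 23.0, 198.0], [687.0, 21.0, 200.0], [693.0, 19.0, 183.0], [690.0, 31.0, 185.0], [685.0, 28.0, 199.0], [684.0, 25.0, 202.0], [684.0, 23.0, 201.0], [685.0, 21.0, 198.0], [690.0, 19.0, 185.0], [684.0, 28.0, 195.0], [683.0, 25.0, 
[... 319 characters left out ...]
6.0, 29.0, 174.0], [684.0, 26.0, 180.0], [683.0, 24.0, 181.0], [684.0, 22.0, 179.0], [686.0, 20.0, 171.0], [693.0, 18.0, 152.0], [694.0, 16.0, 148.0], [693.0, 13.0, 153.0], [691.0, 36.0, 150.0], [691.0, 33.0, 150.0], [688.0, 30.0, 160.0], [684.0, 27.0, 171.0], [681.0, 24.0, 180.0], [685.0, 22.0, 168.0], [686.0, 20.0, 165.0], [690.0, 18.0, 154.0], [691.0, 16.0, 149.0], [690.0, 13.0, 154.0], [688.0, 36.0, 150.0], [688.0, 33.0, 150.0], [688.0, 31.0, 152.0], [684.0, 28.0, 163.0], [683.0, 25.0, 165.0], [684.0, 23.0, 165.0], [684.0, 20.0, 165.0], [688.0, 18.0, 151.0], [689.0, 16.0, 148.0], [688.0, 13.0, 152.0], [688.0, 49.0, 142.0], [687.0, 46.0, 146.0], [687.0, 44.0, 146.0], [687.0, 41.0, 145.0]]
```

View pics/c1.png

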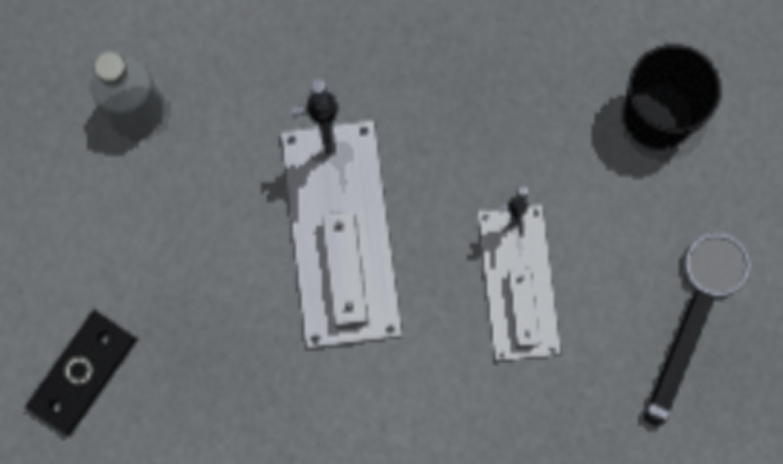

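The crop confirms it: the larger base is at crop (340,235), the intended loupe's lens is at crop (717,265) and its handle end at (655,412). The carrier's holes are at (104,340) and (55,406), with the cap at (79,371). Now the subpixel measurements.

```bash
cat > m.py <<'E'
from h import *
S=6
def up(im,b):
    a,bb,c,e=b; return cv2.resize(im[a:bb,c:e],None,fx=S,fy=S,interpolation=cv2.INTER_CUBIC)
def px(p,b): # upsampled px -> image px
    return (np.asarray(p,float)+.5)/S-.5+[b[2],b[0]]
def rect(mask,b,z,n='top'):
    cs,_=cv2.findContours(mask.astype(np.uint8),cv2.RETR_EXTERNAL,cv2.CHAIN_APPROX_NONE)
    c=max(cs,key=cv2.contourArea)[:,0]; w=np.array([ray(n,q,z)[:2] for q in px(c,b)])*1000
    r=cv2.minAreaRect(w.astype(np.float32)); return r,w
def rob(w,r):  # per-side line fit -> centre, angle of long side, sizes
    bx=cv2.boxPoints(r); L=[]
    for i in range(4):
        A,B=bx[i],bx[(i+1)%4]; t=(B-A)/np.linalg.norm(B-A); nn=np.array([-t[1],t[0]]); s=(w-A)@t; l=np.linalg.norm(B-A)
        k=(np.abs((w-A)@nn)<5)&(s>.12*l)&(s<.88*l)
        vx,vy,x0,y0=cv2.fitLine(w[k].astype(np.float32),cv2.DIST_HUBER,0,.01,.01)[:,0]; L.append((np.array([vx,vy]),np.array([x0,y0]),l))
    C=[]
    for i in range(4):
        (t1,p1,_),(t2,p2,_)=L[i],L[(i+1)%4]; s=np.linalg.solve(np.c_[t1,-t2],p2-p1); C.append(p1+s[0]*t1)
    C=np.array(C); ln=np.linalg.norm(C-np.roll(C,1,0),axis=1)
    ang=[np.degrees(np.arctan2(t[1],t[0]))%180 for t,_,_ in L]
    return C.mean(0),ln,ang
E
python3 - <<'E'
from m import *
im,d=load('top0')
g=lambda b:cv2.cvtColor(up(im,b),cv2.COLOR_BGR2GRAY)
b=(125,222,208,266); G=g(b); print('gray pct',np.percentile(G,[10,50,90]))
m=cv2.morphologyEx((G>140).astype(np.uint8),cv2.MORPH_CLOSE,np.ones((40,40)))
r,w=rect(m,b,.01); print('plate',r,rob(w,r))
b=(195,252,122,175); G=g(b); print(np.percentile(G,[5,50,90]))
m=cv2.morphologyEx((G<62).astype(np.uint8),cv2.MORPH_CLOSE,np.ones((30,30)))
r,w=rect(m,b,.016); print('carrier',r,rob(w,r))
G2=(G>110).astype(np.uint8); cs,_=cv2.findContours(G2,cv2.RETR_EXTERNAL,2)
for c in cs:
    (x,y),rr=cv2.minEnclosingCircle(c); 
    if rr>8: print('cap cand',ray('top',px((x,y),b),.022)[:2]*1000,rr/S)
b=(168,205,345,388); G=g(b); cv2.imwrite('pics/l.png',G); print(np.percentile(G,[5,50,95]))
E
```

```text
gray pct [103. 113. 179.]
plate ((609.8278198242188, 13.493270874023438), (209.51541137695312, 89.70336151123047), 7.401905536651611) (array([609.7779  ,  13.613446], dtype=float32), array([ 87.18031, 207.91074,  87.65805, 207.68915], dtype=float32), [np.float32(97.04494), np.float32(7.493329), np.float32(97.19259), np.float32(7.625527)])
[ 24. 109. 113.]
carrier ((474.2755126953125, 251.95762634277344), (51.47553253173828, 111.50914001464844), 56.5694694519043) (array([474.3452, 251.9416], dtype=float32), array([110.06416 ,  50.61729 , 110.75794 ,  50.411785], dtype=float32), [np.float32(146.3513), np.float32(56.23281), np.float32(146.45934), np.float32(57.020584)])
cap cand [407.19426989 258.27768656] 2.9451160430908203
cap cand [413.16785184 314.72964253] 3.5183655420939126
cap cand [421.16887744 281.03704455] 2.5725749333699546
cap cand [444.77221554 182.34816249] 2.9356689453125
cap cand [420.06551229 209.72912995] 14.4670041402181
cap cand [464.05160309 212.30688585] 4.75192387898763
cap cand [479.28483322 258.13401611] 3.3520472844441733
cap cand [485.65875046 181.70430949] 2.1246081988016763
cap cand [479.85914631 196.59412628] 4.734769185384114
cap cand [497.51699802 187.67211882] 1.715955098470052
cap cand [526.89152096 200.19063638] 1.4768996238708496
cap cand [538.90852173 192.77777305] 1.4755139350891113
cap cand [536.95065902 317.81426778] 3.5880250930786133
cap cand [546.30806228 278.51106501] 3.196430206298828
cap cand [497.43605869 252.66907307] 31.796791076660156
[ 56. 112. 125.]
```

Run:
```python
from m import *
im,d=load('top0'); sc,ds=load('scene0')
def ctrs(im,n,b,f,z,lo,hi,tag):
    G=cv2.cvtColor(up(im,b),cv2.COLOR_BGR2GRAY); cs,_=cv2.findContours(f(G).astype(np.uint8),cv2.RETR_LIST,1)
    for c in cs:
        M=cv2.moments(c); A=abs(M['m00'])/S/S
        if lo<A<hi:
            p=px((M['m10']/M['m00'],M['m01']/M['m00']),b); print(n,tag,'A%.1f'%A,'px',np.round(p,1),'xy',np.round(ray(n,p,z)[:2]*1000,1))
ctrs(im,'top',(213,234,137,158),lambda G:G>75,.022,3,200,'cap')
ctrs(sc,'scene',(174,194,343,363),lambda G:G>75,.022,3,200,'cap')
ctrs(im,'top',(168,212,228,250),lambda G:G<120,.053,1,40,'peg dark')
ctrs(im,'top',(165,210,225,252),lambda G:G>195,.04,20,900,'ped bright')
# post/pointer: dark blob
b=(118,155,220,245); G=cv2.cvtColor(up(im,b),cv2.COLOR_BGR2GRAY); D=G<60; ys,xs=np.nonzero(D); i=ys.argmax(); tip=px((xs[ys>ys.max()-4].mean(),ys.max()),b); print('tip px',tip)
a=np.radians(7.5);o=np.array([570.2,8.4]); t=o+80*np.array([np.cos(a),np.sin(a)]); print('tip xy expected',t)
for z in range(115,170,5): print(z,np.round(ray('top',tip,z/1000)[:2]*1000,1),end=' ')
P=pts('top',d); q=P[125:155,222:244].reshape(-1,3)*1000; q=q[q[:,2]>100]; al=(q[:,:2]-o)@[np.cos(a),np.sin(a)]
for lo in range(78,126,4):
    k=(al>=lo)&(al<lo+4); print('\nal',lo,k.sum(),np.round(np.percentile(q[k,2],[20,50,80]),0) if k.any() else '',end='')
for h,s in((.16,1),):
  pass
# scene view crops for the eye
A=cv2.resize(sc[190:275,245:320],None,fx=6,fy=6,interpolation=cv2.INTER_CUBIC); 
A=A[:, :]; B=cv2.resize(im[118:218,205:265],None,fx=5,fy=5,interpolation=cv2.INTER_CUBIC)
C=np.zeros((510,760,3),np.uint8); C[:510,:450]=A; C[:500,455:755]=B; cv2.imwrite('pics/c2.png',C)
```

```text
top cap A19.5 px [155.7 230.9] xy [454.1 228.2]
top cap A27.6 px [146.6 222.4] xy [476.9 253.2]
top cap A65.7 px [146.6 222.3] xy [477.2 253.2]
top cap A32.0 px [138.8 215.7] xy [494.7 274.9]
scene cap A17.3 px [361.2 190.2] xy [510.6 267. ]
scene cap A10.1 px [353.  182.7] xy [477.2 253.7]
scene cap A53.7 px [353.  182.9] xy [478.2 253.3]
scene cap A41.3 px [344.6 178.2] xy [455.2 235.4]
top peg dark A1.8 px [228.5 210.9] xy [503.2  33.4]
top peg dark A5.1 px [239.8 200.7] xy [530.1   4.3]
top peg dark A5.1 px [236.3 172.8] xy [604.9  14. ]
tip px [231.86764706 148.58333333]
tip xy expected [649.51558891  18.84209538]
115 [653.3  22.8] 120 [651.9  22.5] 125 [650.4  22.2] 130 [649.  22.] 135 [647.6  21.7] 140 [646.1  21.4] 145 [644.7  21.1] 150 [643.3  20.8] 155 [641.8  20.5] 160 [640.4  20.2] 165 [639.   19.9] 
al 78 4 [144. 144. 145.]
al 82 2 [145. 146. 146.]
al 86 3 [141. 142. 146.]
al 90 5 [141. 144. 145.]
al 94 4 [141. 143. 143.]
al 98 6 [141. 142. 142.]
al 102 4 [142. 143. 145.]
al 106 19 [141. 146. 150.]
al 110 20 [140. 150. 153.]
al 114 51 [149. 165. 194.]
al 118 21 [146. 150. 160.]
al 122 9 [150. 152. 153.]
```

View pics/c2.png

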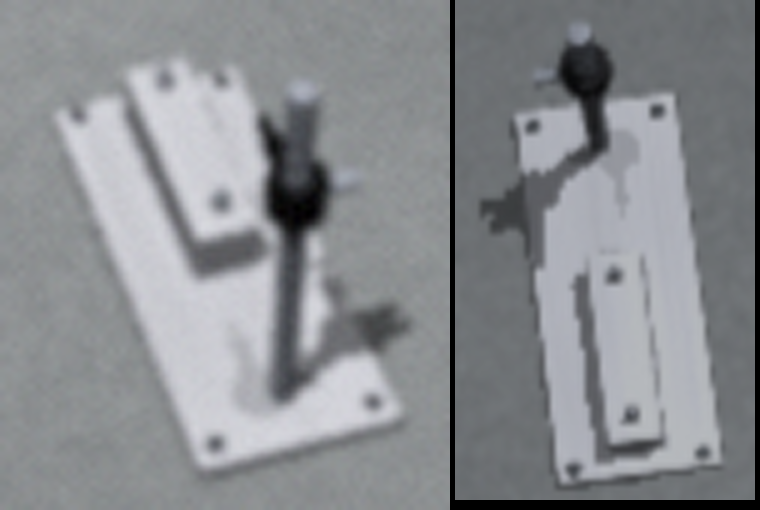

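Seat ≈ (570, 9) with yaw about 7.4° (the pegs are 75.9 mm apart at mid height, against a nominal 76). The pointer's top reads about 143 mm in depth and the collar's top about 150, so the focal height is about 140 mm. The cap is at (477,253) in both views, and the carrier's long axis is at 146.5°. The jaw line is now at 105.3° and needs +131° to reach 236.5°.

```bash
python3 -m creep '[[40,52,0,10],[80,104,0,20],[120,156,0,30],[158,208,0,40],[196,260,0,50],[234,310,0,60],[265,355,0,70],[275,415,0,80],[281,475,0,90],[287,535,0,100],[293,595,0,110],[299,655,0,120]]' 0
python3 -m creep '[[4,60,0,5],[8,120,0,8],[12,180,-20,11],[12,201,-60,11],[12,201,-100,11],[12,201,-130,11],[12,201,-130,11]]'
```

```text
t: 1.6
tcp_pos: [0.4634, 0.0541, 0.2563]
tcp_rot: [0.926, -0.378, -0.0, 0.0]
force: [0.9, 0.1, 0.1]
width: 0.0858
grasp_force: 0.0
t: 2.48
tcp_pos: [0.4743, 0.2519, 0.1238]
tcp_rot: [0.957, -0.29, -0.002, 0.003]
force: [0.7, -0.4, 0.2]
width: 0.0859
grasp_force: 0.0
```

Run:
```python
from m import *
im,d=load('top0'); sc,ds=load('scene0')
# loupe: handle dark mask + tail, lens rim ellipse
b=(170,248,335,385); G=cv2.cvtColor(up(im,b),cv2.COLOR_BGR2GRAY)
cs,_=cv2.findContours((G<60).astype(np.uint8),cv2.RETR_EXTERNAL,1); c=max(cs,key=cv2.contourArea)[:,0]
w=np.array([ray('top',q,.02)[:2] for q in px(c,b)])*1000; r=cv2.minAreaRect(w.astype(np.float32)); print('handle',r); 
vx,vy,x0,y0=cv2.fitLine(w.astype(np.float32),cv2.DIST_HUBER,0,.01,.01)[:,0]; print('axis',np.degrees(np.arctan2(vy,vx)),x0,y0)
bl=(172,202,350,384); G=cv2.cvtColor(up(im,bl),cv2.COLOR_BGR2GRAY); G[0:0]=0
cs,_=cv2.findContours((G>128).astype(np.uint8),cv2.RETR_EXTERNAL,1); c=max(cs,key=cv2.contourArea)
e=cv2.minEnclosingCircle(c); p=px(e[0],bl); print('lens px',p,e[1]/S,'xy',ray('top',p,.012)[:2]*1000, cv2.contourArea(c)/S/S)
# scene pegs
b=(190,240,262,292); G=cv2.cvtColor(up(sc,b),cv2.COLOR_BGR2GRAY); cs,_=cv2.findContours((G<130).astype(np.uint8),cv2.RETR_LIST,1)
for c in cs:
    M=cv2.moments(c);A=M['m00']/S/S
    if 1<A<14: p=px((M['m10']/M['m00'],M['m01']/M['m00']),b); print('scene peg A%.1f'%A,np.round(p,1),np.round(ray('scene',p,.046)[:2]*1000,1))
for z in(.135,.14,.145): print('scene tip',z,ray('scene',(289.2,209.7),z)[:2]*1000)
for p in((239.8,200.7),(236.3,172.8)): print('top peg',ray('top',p,.046)[:2]*1000)
```

```text
handle ((494.09014892578125, -296.45086669921875), (33.55455780029297, 145.6619415283203), 72.28640747070312)
axis -19.853493 498.83524 -291.23947
lens px [362.91666667 188.91666667] 8.98457145690918 xy [ 569.6901959  -324.85529012] 19.416666666666668
scene peg A2.1 [281.4 223.3] [609.8  14.8]
scene tip 0.135 [644.78525989  24.13687792]
scene tip 0.14 [649.1403285   22.97097888]
scene tip 0.145 [653.49539711  21.80507984]
top peg [531.43901277   4.54680886]
top peg [606.49613628  14.41010782]
```

The scene ray through the tip at z=140 gives x=649, against 649.5 expected, so 140 mm holds. Next is the descent and the grip.

```bash
python3 -m creep '[[0,0,-40,0],[0,0,-75,0],[0,0,-90,0],[0,0,-97,0],[0,0,-100,0],[0,0,-100,0]]'; python3 -m creep '[[0,0,0,0],[0,0,0,0],[0,0,0,0],[0,0,0,0],[0,0,0,0],[0,0,0,0]]' 1;  python3 -m creep '[[0,0,30,0],[0,0,80,0],[0,0,100,0],[0,0,100,0]]'
```

```text
t: 3.22
tcp_pos: [0.4763, 0.2536, 0.0272]
tcp_rot: [0.957, -0.29, 0.0, -0.001]
force: [0.4, -0.0, -0.2]
width: 0.0851
grasp_force: 0.0
t: 3.98
tcp_pos: [0.4764, 0.2537, 0.0273]
tcp_rot: [0.957, -0.29, 0.001, -0.001]
force: [-1.2, -0.7, 6.1]
width: 0.0463
grasp_force: 63.3
t: 4.47
tcp_pos: [0.4761, 0.2535, 0.1274]
tcp_rot: [0.957, -0.29, 0.001, -0.001]
force: [0.7, -0.3, -2.0]
width: 0.0461
grasp_force: 62.6
```

The carrier is held (46 mm opening, 63 N). Now over the seat, still high, with the +41° turn, and a picture from each camera.

```bash
python3 -m creep '[[18,-48,0,8],[37,-96,0,16],[56,-144,0,24],[74,-192,0,33],[88,-228,0,39],[93,-244,0,41],[93,-244,0,41],[93,-244,0,41]]'; python3 -m creep '[[0,0,-20,0],[0,0,-35,0],[0,0,-35,0],[0,0,-35,0]]'
python3 - <<'E'
from m import *
im,_=grab('top','top1'); sc,_=grab('scene','scene1')
A=cv2.resize(im[120:230,190:290],None,fx=4,fy=4,interpolation=cv2.INTER_CUBIC);B=cv2.resize(sc[170:280,225:325],None,fx=4,fy=4,interpolation=cv2.INTER_CUBIC)
cv2.imwrite('pics/c3.png',np.hstack([A,B]))
E
```

```text
t: 5.48
tcp_pos: [0.5679, 0.0093, 0.1249]
tcp_rot: [0.998, 0.063, -0.001, 0.0]
force: [0.6, 1.2, -1.3]
width: 0.0462
grasp_force: 62.6
t: 5.98
tcp_pos: [0.5691, 0.0095, 0.0916]
tcp_rot: [0.998, 0.064, 0.0, 0.0]
force: [-0.1, -0.1, -0.9]
width: 0.0463
grasp_force: 62.5
```

View pics/c3.png

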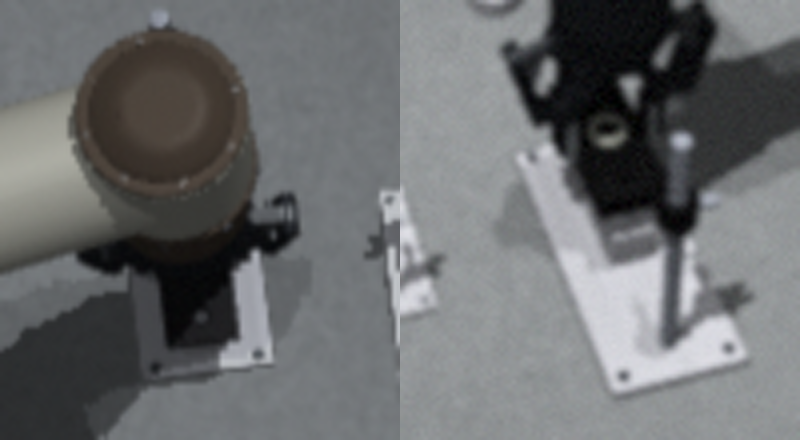

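In the top half, the carrier's near hole shows at crop (203,317). In the scene half, the cap shows at crop (605,130), and pegs and pedestal lie beneath the plate. I'll measure both in world coordinates.

Run:
```python
from m import *
im,_=load('top1'); sc,_=load('scene1')
def cen(im,b,th,n,z,lo,hi):
    G=cv2.cvtColor(up(im,b),cv2.COLOR_BGR2GRAY); cs,_=cv2.findContours((G>th).astype(np.uint8),cv2.RETR_LIST,1)
    for c in cs:
        M=cv2.moments(c);A=M['m00']/S/S
        if lo<A<hi:
            p=px((M['m10']/M['m00'],M['m01']/M['m00']),b);print(n,th,'A%.1f'%A,np.round(p,1),np.round(ray(n,p,z)[:2]*1000,1))
for th in(35,45,55): cen(im,(193,205,234,247),th,'top',.080,.5,30)
for th in(60,75): cen(sc,(193,212,266,287),th,'scene',.086,8,150)
# carrier near-end edges in top image: dark rows
G=cv2.cvtColor(up(im,(185,212,225,256)),cv2.COLOR_BGR2GRAY)
for v in(190,195,200,204):
    r=G[int((v-185+.5)*S)]; k=np.nonzero(r<70)[0]; l=px((k.min(),0),(185,0,225,0))[0]; q=px((k.max(),0),(185,0,225,0))[0]; print(v,l,q,ray('top',((l+q)/2,v),.08)[:2]*1000)
c=G[:,int((240-225+.5)*S)]; print('col240 dark end row',px((0,np.nonzero(c<70)[0].max()),(185,0,225,0)), )
a=np.radians(7.3); t=np.array([569.1,9.5]); print('expected hole',t-38*np.array([np.cos(a),np.sin(a)]))
```

```text
top 35 A8.1 [239.9 198.9] [530.1   2.9]
top 45 A4.4 [239.9 198.9] [530.3   3. ]
top 55 A1.6 [239.9 198.8] [530.3   3.1]
scene 60 A9.7 [266.9 208.7] [588.4 -19.7]
scene 60 A23.8 [277.3 204.5] [579.    9.3]
scene 60 A9.6 [282.5 194. ] [544.7  30.3]
scene 75 A17.2 [277.4 204.5] [579.1   9.6]
190 225.91666666666666 247.41666666666666 [553.32682778  11.39585432]
195 226.58333333333334 247.91666666666666 [540.29330444   9.78648975]
200 227.91666666666666 248.75 [527.31138869   6.90616995]
204 224.58333333333334 248.58333333333334 [516.95819488  11.28423033]
col240 dark end row [224.58333333 208.58333333]
expected hole [531.40801118   4.67154487]
```

Run:
```python
from m import *
im,d=load('top1'); P=pts('top',d)*1000
q=P[193:203,233:247]; print('top-depth carrier top z',np.nanpercentile(q[...,2],[10,25,50,75,90]), np.isnan(q).mean())
im,d=load('scene1'); P=pts('scene',d)*1000
for v in range(196,226,2): print(v,[tuple(np.round(P[v,u]).astype(int)) if d[v,u]>0 else None for u in (272,276,280,284)], im[v,276].tolist())
```

```text
top-depth carrier top z [74.86635197 77.67316664 79.7141423  81.42673006 83.32355263] 0.007142857142857143
196 [(np.int64(541), np.int64(3), np.int64(80)), (np.int64(544), np.int64(13), np.int64(81)), (np.int64(547), np.int64(23), np.int64(82)), (np.int64(553), np.int64(32), np.int64(87))] [16, 18, 13]
198 [(np.int64(550), np.int64(1), np.int64(81)), (np.int64(551), np.int64(12), np.int64(80)), (np.int64(552), np.int64(22), np.int64(80)), (np.int64(557), np.int64(32), np.int64(84))] [33, 33, 33]
200 [(np.int64(557), np.int64(0), np.int64(81)), (np.int64(562), np.int64(9), np.int64(86)), (np.int64(564), np.int64(20), np.int64(85)), (np.int64(561), np.int64(31), np.int64(80))] [32, 33, 32]
202 [(np.int64(564), np.int64(-1), np.int64(81)), (np.int64(567), np.int64(8), np.int64(83)), (np.int64(570), np.int64(18), np.int64(85)), (np.int64(568), np.int64(29), np.int64(80))] [12, 11, 15]
204 [(np.int64(570), np.int64(-3), np.int64(81)), (np.int64(576), np.int64(7), np.int64(85)), (np.int64(578), np.int64(17), np.int64(86)), (np.int64(577), np.int64(28), np.int64(82))] [103, 109, 106]
206 [(
[... 1260 characters left out ...]
nt64(79)), (np.int64(621), np.int64(8), np.int64(81)), (np.int64(624), np.int64(17), np.int64(83))] [16, 17, 17]
220 [(np.int64(575), np.int64(-3), np.int64(23)), (np.int64(625), np.int64(-3), np.int64(80)), (np.int64(626), np.int64(7), np.int64(79)), (np.int64(624), np.int64(18), np.int64(75))] [16, 15, 12]
222 [(np.int64(576), np.int64(-3), np.int64(16)), (np.int64(630), np.int64(-4), np.int64(78)), (np.int64(625), np.int64(7), np.int64(70)), (np.int64(621), np.int64(19), np.int64(64))] [5, 8, 7]
224 [(np.int64(576), np.int64(-3), np.int64(8)), (np.int64(627), np.int64(-3), np.int64(67)), (np.int64(608), np.int64(12), np.int64(42)), (np.int64(612), np.int64(21), np.int64(44))] [48, 45, 45]
```

The carrier's top reads about 80 mm and level in both depth maps, as expected. The near hole is about 1 mm to -y of the peg in the same camera, so I shift +0.8 mm in y and lower it in steps, watching the force.

```bash
python3 -m creep '[[0,0.8,-5,0],[0,0.8,-10,0],[0,0.8,-14,0],[0,0.8,-16,0],[0,0.8,-16,0]]';  python3 -m creep '[[0,0,-2,0],[0,0,-3,0],[0,0,-3,0]]'; python3 -m creep '[[0,0,-2,0],[0,0,-3,0],[0,0,-3,0]]'
```

```text
t: 6.7
tcp_pos: [0.5687, 0.0099, 0.0751]
tcp_rot: [0.998, 0.064, -0.0, 0.0]
force: [0.6, -0.3, -1.0]
width: 0.0464
grasp_force: 62.5
t: 7.08
tcp_pos: [0.5689, 0.01, 0.0723]
tcp_rot: [0.998, 0.064, 0.0, -0.0]
force: [-0.4, 0.1, -2.3]
width: 0.0459
grasp_force: 62.5
t: 7.45
tcp_pos: [0.5689, 0.01, 0.0693]
tcp_rot: [0.998, 0.064, 0.0, -0.0]
force: [1.0, -0.2, -1.8]
width: 0.0463
grasp_force: 62.5
```

There is no force with the underside 4 mm into the straight part of the pegs, so both holes are engaged. I bring it down to contact and release.

```bash
python3 -m creep '[[0,0,-1.5,0],[0,0,-2.5,0],[0,0,-2.5,0]]'; python3 -m creep '[[0,0,0,0],[0,0,0,0],[0,0,0,0],[0,0,0,0]]' 0; python3 -m creep '[[0,0,20,0],[0,0,60,0],[0,0,110,0],[0,-40,150,0],[-40,-100,170,0],[-40,-160,170,0],[-40,-200,170,0],[-40,-200,170,0]]'
python3 - <<'E'
from m import *
im,d=grab('top','top2'); sc,ds=grab('scene','scene2')
A=cv2.resize(im[120:230,190:290],None,fx=4,fy=4,interpolation=cv2.INTER_CUBIC);B=cv2.resize(sc[170:280,225:325],None,fx=4,fy=4,interpolation=cv2.INTER_CUBIC)
cv2.imwrite('pics/c4.png',np.hstack([A,B]))
E
```

```text
t: 7.82
tcp_pos: [0.5689, 0.01, 0.0673]
tcp_rot: [0.998, 0.064, 0.0, 0.0]
force: [-0.9, 0.1, 2.5]
width: 0.0466
grasp_force: 62.9
t: 8.32
tcp_pos: [0.5687, 0.0099, 0.0667]
tcp_rot: [0.998, 0.064, -0.0, 0.0]
force: [-0.2, -0.7, -0.0]
width: 0.0856
grasp_force: 0.0
t: 9.32
tcp_pos: [0.5281, -0.1928, 0.2367]
tcp_rot: [0.998, 0.061, -0.0, 0.0]
force: [0.5, 0.0, 0.4]
width: 0.0857
grasp_force: 0.0
```

View pics/c4.png

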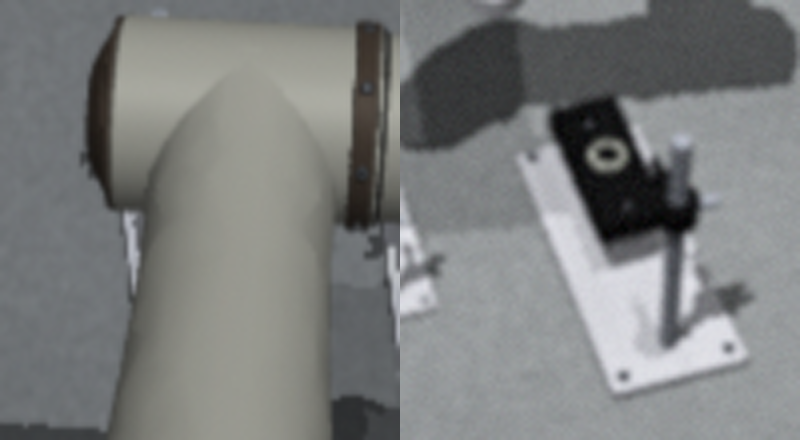

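The carrier sits in line on the pedestal with the cap at crop (605,154), and the contact came at exactly 40 mm. The scene view also gives its height below. Next I measure the loupe: lens near px (367,186), tail near (346,237).

Run:
```python
from m import *
im,d=load('top0')
b=(168,206,348,388); U=up(im,b); G=cv2.cvtColor(U,cv2.COLOR_BGR2GRAY)
for th in(130,140,150):
    ys,xs=np.nonzero(G>th); p=px(np.c_[xs,ys],b); w=np.array([ray('top',q,.016)[:2] for q in p])*1000
    c=np.array([572,-338.]) 
    for _ in range(20):
        k=abs(np.linalg.norm(w-c,axis=1)-29)<6; A=np.c_[2*w[k],np.ones(k.sum())]; s=np.linalg.lstsq(A,(w[k]**2).sum(1),rcond=None)[0]; c=s[:2]
    print('lens circle',th,k.sum(),c,np.sqrt(s[2]+c@c))
# handle: per-row dark centres
b=(196,234,340,374); G=cv2.cvtColor(up(im,b),cv2.COLOR_BGR2GRAY); W=[]
for v in range(200,232,2):
    k=np.nonzero(G[int((v-196+.5)*S)]<65)[0]; l,r=px((k.min(),0),b)[0],px((k.max(),0),b)[0]; W.append(ray('top',((l+r)/2,v),.018)[:2]*1000); print(v,round(r-l,1),end='; ')
vx,vy,x0,y0=cv2.fitLine(np.float32(W),cv2.DIST_HUBER,0,.01,.01)[:,0]; print('handle axis',np.degrees(np.arctan2(vy,vx)),x0,y0,W[0],W[-1])
print('tail',ray('top',(345.9,237.1),.01)*1000)
sc,ds=load('scene2'); P=pts('scene',ds)*1000
print('carrier top z',np.nanmedian(P[197:202,266:272,2]),np.nanmedian(P[216:226,279:284,2]))
b=(200,217,268,285); G=cv2.cvtColor(up(sc,b),cv2.COLOR_BGR2GRAY); cs,_=cv2.findContours((G>75).astype(np.uint8),cv2.RETR_EXTERNAL,1)
for c in cs:
    M=cv2.moments(c)
    if M['m00']>400: p=px((M['m10']/M['m00'],M['m01']/M['m00']),b);print('cap',M['m00']/36,p,ray('scene',p,.062)[:2]*1000)
print(env.read_state()['tcp_pos'])
```

```text
lens circle 130 1238 [ 578.58901071 -336.19200372] 27.493792169190368
lens circle 140 126 [ 578.2370417  -336.04508293] 27.353459719582382Traceback (most recent call last):
  File "<stdin>", line 8, in <module>
ValueError: operands could not be broadcast together with shapes (0,) (2,)
```

Run:
```python
from m import *
im,d=load('top0')
b=(196,234,340,374); G=cv2.cvtColor(up(im,b),cv2.COLOR_BGR2GRAY); W=[]
for v in range(200,232,2):
    k=np.nonzero(G[int((v-196+.5)*S)]<65)[0]; l,r=px((k.min(),0),b)[0],px((k.max(),0),b)[0]; W.append(ray('top',((l+r)/2,v),.018)[:2]*1000); print(v,round(r-l,1),end='; ')
vx,vy,x0,y0=cv2.fitLine(np.float32(W),cv2.DIST_HUBER,0,.01,.01)[:,0]; print('handle axis',np.degrees(np.arctan2(vy,vx)),x0,y0,W[0],W[-1])
print('tail',ray('top',(345.9,237.1),.01)*1000)
sc,ds=load('scene2'); P=pts('scene',ds)*1000
print('carrier top z',np.nanmedian(P[197:202,266:272,2]),np.nanmedian(P[216:226,279:284,2]))
b=(200,217,268,285); G=cv2.cvtColor(up(sc,b),cv2.COLOR_BGR2GRAY); cs,_=cv2.findContours((G>75).astype(np.uint8),cv2.RETR_EXTERNAL,1)
for c in cs:
    M=cv2.moments(c)
    if M['m00']>400: p=px((M['m10']/M['m00'],M['m01']/M['m00']),b);print('cap',M['m00']/36,p,ray('scene',p,.062)[:2]*1000)
```

```text
200 8.7; 202 8.7; 204 8.8; 206 8.3; 208 8.2; 210 8.7; 212 8.2; 214 9.0; 216 9.0; 218 8.2; 220 8.7; 222 8.7; 224 8.3; 226 9.0; 228 8.2; 230 8.7; handle axis -23.262041 505.06723 -301.37567 [ 538.39161287 -315.79544509] [ 458.11425772 -281.31273774]
tail [ 440.17061829 -275.49744506   10.        ]
carrier top z 55.04980520779756 55.167113253400174
cap 68.375 [276.38643442 208.30088361] [570.35403883   9.18758937]
cap 16.944444444444443 [283.21530055 202.72868852] [554.08459407  30.96709746]
```

The seated carrier is flat (55/55 mm at both ends) and the cap is at (570,9). Loupe: lens (578,-336), axis -23.3°, so the grip point is about (509.5,-305) and the jaws need a -30° turn.

```bash
python3 -m creep '[[-5,-40,0,-10],[-12,-80,0,-20],[-19.5,-115,-30,-30],[-19.5,-115,-80,-30],[-19.5,-115,-120,-30],[-19.5,-115,-120,-30],[-19.5,-115,-120,-30]]'
```

```text
t: 10.3
tcp_pos: [0.5109, -0.3047, 0.1185]
tcp_rot: [0.981, -0.196, 0.001, 0.0]
force: [0.7, -0.4, 0.4]
width: 0.0854
grasp_force: 0.0
```

```bash
python3 -m creep '[[-1,0,-40,-0.7],[-1,0,-70,-0.7],[-1,0,-85,-0.7],[-1,0,-90,-0.7],[-1,0,-90,-0.7]]'; python3 -m creep '[[0,0,0,0],[0,0,0,0],[0,0,0,0],[0,0,0,0],[0,0,0,0],[0,0,0,0],[0,0,0,0]]' 1;  python3 -m creep '[[0,0,10,0],[0,0,40,0],[0,0,90,0],[0,0,140,0],[0,0,180,0],[0,0,180,0],[0,0,180,0]]'
```

```text
t: 10.92
tcp_pos: [0.5092, -0.3053, 0.028]
tcp_rot: [0.979, -0.203, 0.001, 0.0]
force: [-0.9, -0.5, 0.1]
width: 0.0856
grasp_force: 0.0
t: 11.8
tcp_pos: [0.5086, -0.3052, 0.0272]
tcp_rot: [0.979, -0.203, 0.0, 0.0]
force: [-0.7, 0.5, 4.6]
width: 0.0165
grasp_force: 60.8
t: 12.68
tcp_pos: [0.5073, -0.3045, 0.2056]
tcp_rot: [0.979, -0.203, -0.001, -0.001]
force: [0.3, 0.0, -2.6]
width: 0.0168
grasp_force: 60.2
```

The loupe is held. Now over the cap with the yaw kept, then down to just above the focal height.

```bash
python3 -m creep '[[-1,40,0,0],[-2,90,0,0],[-3,140,0,0],[-4,190,0,0],[-5,240,0,0],[-6,290,0,0],[-7,325,0,0],[-7.5,340,0,0],[-7.5,345,0,0],[-7.5,345,0,0],[-7.5,345,0,0]]'; python3 -m creep '[[0,0,-15,0],[0,0,-30,0],[0,0,-42,0],[0,0,-48,0],[0,0,-48,0],[0,0,-48,0]]';  python3 - <<'E'
from m import *
im,d=grab('top','top3'); sc,ds=grab('scene','scene3')
A=cv2.resize(im[110:230,200:300],None,fx=4,fy=4,interpolation=cv2.INTER_CUBIC);B=cv2.resize(sc[150:270,220:320],None,fx=4,fy=4,interpolation=cv2.INTER_CUBIC)
cv2.imwrite('pics/c5.png',np.hstack([A,B]))
E
```

```text
t: 14.05
tcp_pos: [0.5007, 0.039, 0.2066]
tcp_rot: [0.979, -0.204, -0.0, 0.0]
force: [0.1, -0.0, -2.0]
width: 0.0167
grasp_force: 60.1
t: 14.8
tcp_pos: [0.5012, 0.0401, 0.1592]
tcp_rot: [0.979, -0.203, 0.0, -0.0]
force: [1.1, 0.8, -2.3]
width: 0.0166
grasp_force: 60.1
```

View pics/c5.png

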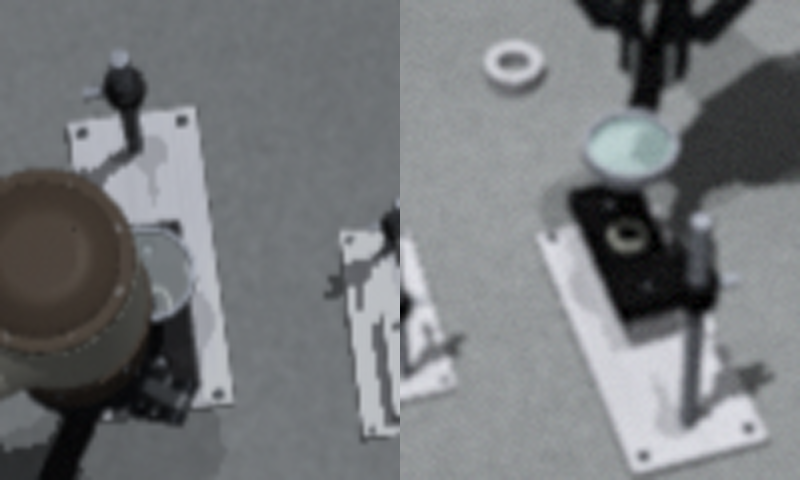

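The scene half shows the lens as an ellipse at crop (631,148), above the cap at (628,235). The carrier is still seated and the pointer undisturbed. I check the lens by casting rays from both views and by the rim's depth.

Run:
```python
from m import *
sc,ds=load('scene3'); P=pts('scene',ds)*1000
b=(172,202,260,296); U=up(sc,b).astype(int); hsv=cv2.cvtColor(up(sc,b),cv2.COLOR_BGR2HSV)
m=cv2.morphologyEx(((hsv[...,1]>22)&(hsv[...,0]>60)&(hsv[...,2]>90)).astype(np.uint8),cv2.MORPH_OPEN,np.ones((9,9)))
cs,_=cv2.findContours(m,cv2.RETR_EXTERNAL,1); c=max(cs,key=cv2.contourArea); e=cv2.fitEllipse(c); p=px(e[0],b)
print('ellipse',p,np.array(e[1])/S,e[2])
for z in(.138,.142,.146): print(z,ray('scene',p,z)[:2]*1000, 'cap',ray('scene',(276.39,208.3),.062)[:2]*1000)
Q=P[174:200,262:294].reshape(-1,3); k=(Q[:,2]>115)&(Q[:,2]<170)&(Q[:,0]>530); Q=Q[k]; print(len(Q),'z',np.percentile(Q[:,2],[10,50,90]),'mean',Q.mean(0), 'xr',np.percentile(Q[:,0],[1,99]),'yr',np.percentile(Q[:,1],[1,99]))
A=np.c_[Q-Q.mean(0)][:,:2]; print('slopes',np.linalg.lstsq(np.c_[A,np.ones(len(A))],Q[:,2],rcond=None)[0])
im,d=load('top3'); T=pts('top',d)*1000; q=T[165:200,234:250].reshape(-1,3); q=q[(q[:,2]>120)&(q[:,2]<165)]; print('top',len(q),np.percentile(q[:,2],[10,50,90]),'xr',np.percentile(q[:,0],[1,99]),'yr',np.percentile(q[:,1],[1,99]))
p=np.array([140,148])/4+[200,110]
# pointer now
print('pointer z', np.nanmedian(T[135:147,231:234,2]), np.nanpercentile(T[135:147,230:235,2],[50,80]))
```

```text
ellipse [277.27443822 185.81226349] [17.00608571 22.24492645] 82.65524291992188
0.138 [562.99366697  11.51534144] cap [570.35265649   9.1974116 ]
0.142 [566.8787658   10.63926892] cap [570.35265649   9.1974116 ]
0.146 [570.76386464   9.76319639] cap [570.35265649   9.1974116 ]
423 z [140.63964281 144.64805408 148.63016965] mean [571.4817225   11.01993747 144.73071937] xr [535.66206536 602.36755187] yr [-18.24229462  38.30701487]
slopes [-4.73043464e-02  2.70893264e-02  1.44730719e+02]
top 247 [141.59751194 144.66325995 148.26113551] xr [541.69966935 597.34703935] yr [-19.1656816   15.29784859]
pointer z 142.96460460486935 [141.59259945 145.81023863]
```

The lens is centred over the cap within about 2 mm and level within about 0.05 rad. Its surface reads 144.7 mm and kinematics put its centre at about 142, against 140 mm for the tip. I lower it 2.5 mm, let it settle, and hand in.

```bash
python3 -m creep '[[0,0,-1.5,0],[0,0,-2.5,0],[0,0,-2.5,0],[0,0,-2.5,0],[0,0,-2.5,0],[0,0,-2.5,0],[0,0,-2.5,0],[0,0,-2.5,0]]'; python3 -c "
from cell import env; print(env.finish_job())"
```

```text
t: 15.9
tcp_pos: [0.5008, 0.0399, 0.1563]
tcp_rot: [0.979, -0.203, -0.0, -0.0]
force: [-0.6, 0.2, -1.5]
width: 0.0168
grasp_force: 60.1
the job is handed in; nothing more can be done
None
```

I handed the job in at about 16 s with the carrier seated flat on both pegs and let go; the loupe is held still, its lens over the cap (within about 2 mm) and at about the pointer tip's 140 mm; `finish_job()` returned no verdict.

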